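# Bring the dice tin round and shut its button lid

## Task

The dice tin on the game turntable has its lid button still standing up: push the turntable round by the posts on its rim until that tin stands at the front (the robot's side), in line with the arrow on the base, and then press the tin's button all the way down to lock the lid. Leave the tin standing on the turntable at the arrow, do not pick up anything, and do not touch the other things on the turntable or disturb those around it.

Things in the scene. Friction and masses are not known exactly. Their poses are not given: they have to be found in the camera images.
- base: Light wooden base of the turntable, fixed to the shelf: round, 250 mm across and 15 mm thick, with a tongue 80 mm wide reaching to 205 mm from the centre on its front side, and on the tongue a raised dark steel arrowhead (two bars 9 mm wide, top at 22 mm) pointing at the turntable's centre. Origin on the shelf surface at the turntable's axis; its -x axis points from the axis along the middle of the arrow, so 'at the arrow' is along -x; z up.
- turntable_center (a point): Point on the turntable's axis on the upper face of its frosted acrylic disc (29 mm above the shelf; disc 300 mm across, 12 mm thick). It turns with the disc. On the disc are four 60 mm cork pads 2 mm thick, 90 degrees apart with centres 72 mm from the axis, each with one thing on it up to 80 mm high, and a 32 mm steel cap 8 mm high at the axis. The disc turns either way (nearly two full turns) and stays where it is left; about 2 N at a post moves it.
- post_0 (a point): One of the eight upright wooden posts near the rim of the disc, alike, 45 degrees apart, centres 140 mm from the axis; the point is on the post's axis half-way up. Each is 14 mm thick and 34 mm tall, from 29 to 63 mm above the shelf. The pads lie half-way between the directions of two neighbouring posts.
- tin_mid (a point): The dice tin, a round stainless steel tin 57 mm across and 49 mm high (about 220 g) with a round steel button on its lid, standing loose on one of the cork pads with its foot 31 mm above the shelf. The point is at its centre, half-way up (24.5 mm above its foot); z is up.
- button_top (a point): Centre of the top of the dice tin's steel lid button, 26 mm across, in the middle of the lid. Up, it stands 10 mm above the lid (its top 90 mm above the shelf); it goes down 7 mm to a stop, ends 3 mm proud of the lid and stays down. About 3 N moves it. z is up.
- lid_button (a joint): Travel of the dice tin's lid button: 0 m up, 0.007 m fully down.
- turntable (a joint): Angle turned by the turntable since the start, positive anticlockwise seen from above (rad).
- plain_tin: Round steel tin of the same size as the dice tin but with a plain flat lid without button, loose on a pad of the turntable. Origin at the centre of its underside, z up.
- queen: Walnut chess queen, 80 mm tall, 37 mm foot, loose on a pad of the turntable. Origin at the centre of its underside, z up.
- timer: Yellow plastic kitchen-style timer, 40 x 50 mm and 52 mm high with a winding dial on one side, loose on a pad of the turntable. Origin at the centre of its underside, z up.
- pawn: Light wooden chess pawn, 55 mm tall, loose on the shelf. Origin at the centre of its underside.
- dice_cup: Black open dice cup, 74 mm across and 85 mm high, loose on the shelf. Origin at the centre of its underside.
- card_box: Flat card box 64 x 90 x 19 mm, loose on the shelf. Origin at the centre of its underside.
- domino_box: Wooden domino box 56 x 165 x 39 mm, loose on the shelf. Origin at the centre of its underside.
Things that resemble listed ones, but are neither listed nor needed, are in the scene too. Leave any turquoise look-alike of the part that bears tin_mid alone.

How it is judged:
By the outcome, as a careful person would: the job done as asked, in the order asked, and still so for the second after the job is handed in, with the robot touching nothing.
It also fails if it takes over 58 s, if anything falls off the work surface, if the arm or the gripper's body presses on something with over 40 N, if the wrist force passes 120 N, or if a joint passes its speed limit or range.

## Robot

A 6-joint arm with a two-finger parallel gripper is mounted at the origin on the work surface. World frame = base frame: x ahead of the robot, y to its left, z up, the work surface at z = 0. Lengths are in m, angles in rad, forces in N, time in s.
With the tool pointing down it reaches from about 0.35 to 0.875 m from the base axis. Payload 4.2 kg.
Tool frame: the origin (TCP) lies midway between the tips of the shut fingers; the grasp point (between the pads) lies 19 mm behind it; x points along the fingers, z is the direction in which the jaws open and shut, and the axes are right-handed (so a half turn about x gives the same grasp; the last joint's range is limited). The gripper opens to 87 mm and grips with 3 to 60 N. Pads are 19 mm wide; open, the fingers measure 117 mm over their backs; the gripper's body (75 mm by 190 mm) begins 51 mm behind the grasp point.
Start: joints at [1.472, 0.385, 0.008, 0, -1.194, -0.259], TCP at [0.219, 0.585, 0.223] pointing down, gripper open.
Joint ranges: [-3.14, 3.14], [-1.21, 2.06], [-1.07, 1.41], [-3.16, 2.05], [-2.99, -0.16], [-3.1, 3.1]. Speed limits (rad/s): [2.79, 2.79, 3.14, 3.14, 3.14, 3.14].

## Interface

Orientations are given as a unit quaternion [w, x, y, z].
In Python, from rig import status, imaging, ticket gives the robot as it stands.
- The arm moves only by the shell command python3 -m creep 'ROWS' [FORCE]. ROWS is JSON, a list of rows, each an object of numbers: "x", "y", "z": the shift along the world's x, y, z in units of 60 mm (1.0 is 60 mm); "roll": the turn about the world's z in rad; "claw": the finger opening in mm, from 0 to 87. In form: [{"x": .., "y": .., "z": .., "roll": .., "claw": ..}, ...]. A call has 1 to 12 rows; each row is the pose to reach, as a shift and turn from the pose measured when the call began; what a row does not reach only later rows make up. A row lasts 1/8 s, in which the tool goes at most 62.5 mm and 10.7 degrees, less where a joint would pass 70% of its speed; a pose out of reach is approached as far as the arm can. A call with a gripper value outside its range is refused whole. The fingers move at their own pace and stop on an object; FORCE is the grip in N (left out, the last holds). Time passes only in rows, so rows that repeat a pose let the fingers close. It gives the time, the measured TCP pose, the force and the opening at its end, in the units of the state.
- status.state(): the state, without advancing time (a new reading comes with each control period).
- imaging.grab_frame(name): name is "side" or "top" or "wrist"; returns a dict with "frame" (420x560x3 uint8, red, green, blue), "fov_y" (degrees; the focal length in pixels is half the picture's height over the tangent of half this angle, whatever the lens; pixels are square), "cx", "cy" (the principal point, pixels), "camera_from_world" (4x4, takes a point from world to camera coordinates); the wrist camera has in their place "tool_from_camera" (4x4, takes a point from camera to tool coordinates, whose origin is the TCP and whose axes are the tool frame's). Camera axes: x right, y up, looking along -z (the intrinsics and any distortion apply to the point x, -y, -z); pixel columns grow to the right and rows downward; lengths in m; the calibration is good to about 2 mm. A picture is of the moment at which its call begins: read the wrist's pose just before it. There is no depth.
- ticket.job_done(): hands the job in, once; it reports no verdict.
The state is a dict: "t": time; "q": joint angles; "qvel": joint speeds; "joint_efforts": joint torques, N m; "ee_pos": TCP position; "tcp_rot": TCP orientation; "force": force on the tool from outside, world axes, zero at the start; "wrist_torque": the same for the moment, N m; "opening": finger opening in m.
Only numpy, scipy, OpenCV 4.12 (cv2) and the standard library are available. Lean on these libraries where they do the work, as an engineer would, in place of code of your own. Each camera call takes 0.05 s, during which the arm holds its last target. There are 200 camera calls.

## Working session

There is one attempt and no reset: what is moved stays moved. The work goes in short steps, Python scripts to look and compute and a shell command to move; the robot and the scene stay as the last step left them, time stands still between calls to the robot, and variables do not carry over. Pictures are saved under pics/ and viewed, about 8 in all and at most 12, crops included, and the job is handed in when it is done.

```bash
ls; mkdir -p pics
cat > h.py <<'E'
import numpy as np, cv2
from rig import status, imaging
def grab(n,f=None):
    d=imaging.grab_frame(n)
    if f: cv2.imwrite('pics/'+f,d['frame'][:,:,::-1])
    return d
def K(d):
    f=d['frame'].shape[0]/2/np.tan(np.radians(d['fov_y'])/2); return f
def proj(d,p):
    c=np.array(d['camera_from_world'])@np.append(p,1); f=K(d)
    return d['cx']+f*c[0]/-c[2], d['cy']-f*c[1]/-c[2]
def ray(d,u,v,z):
    f=K(d); M=np.linalg.inv(np.array(d['camera_from_world']))
    r=M[:3,:3]@np.array([(u-d['cx'])/f,-(v-d['cy'])/f,-1]); o=M[:3,3]
    return o+r*(z-o[2])/r[2]
E
python3 - <<'E'
from h import *
s=status.state();print(s)
for n in('top','side'):
    d=grab(n,n+'1.png');print({k:v for k,v in d.items() if k!='frame'})
E
```

```text
pics
{'t': 0.0, 'q': array([ 1.47162286e+00,  3.85603215e-01,  6.63200340e-03, -5.37449191e-04,
       -1.19397485e+00, -2.58634452e-01]), 'qvel': array([ 8.11518399e-04, -8.58079193e-04, -4.72412573e-05,  1.35176264e-03,
        3.28335224e-05, -6.49325779e-04]), 'joint_efforts': array([-3.57533627e-04, -3.90671253e+01,  1.87402725e+01,  4.21991318e+00,
        1.08077482e-02, -1.98545144e-04]), 'ee_pos': array([0.21863036, 0.58487714, 0.22142814]), 'tcp_rot': array([-0.40345024, -0.58040748, -0.40252225,  0.58166219]), 'force': array([-0.30829344,  0.25319694, -0.81017359]), 'wrist_torque': array([-0.0132376 ,  0.03240971, -0.02257397]), 'opening': 0.08728048007011605}
{'fov_y': 54.7723676582893, 'cx': 279.2081769351508, 'cy': 209.44491931782036, 'camera_from_world': array([[-2.58707079e-02, -9.99665292e-01, -9.88241257e-05,
         1.47390138e-02],
       [ 9.83260888e-01, -2.54640076e-02,  1.80415108e-01,
        -5.60933744e-01],
       [-1.80357238e-01,  4.57029667e-03,  9.83590555e-01,
        -1.23915910e+00],
       [ 0.00000000e+00,  0.00000000e+00,  0.00000000e+00,
         1.00000000e+00]])}
{'fov_y': 43.06022072781203, 'cx': 278.6700568022582, 'cy': 212.19354605394636, 'camera_from_world': array([[ 0.71039074, -0.70379123, -0.00478631, -0.37652407],
       [ 0.52421527,  0.52456867,  0.67083982, -0.35446226],
       [-0.46962044, -0.47906745,  0.74158683, -1.10075806],
       [ 0.        ,  0.        ,  0.        ,  1.        ]])}
```

View pics/top1.png

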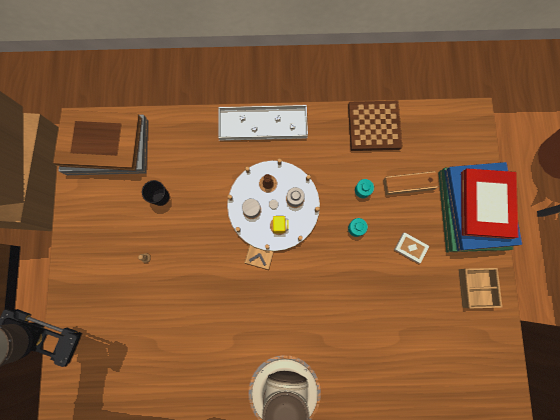

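View pics/side1.png

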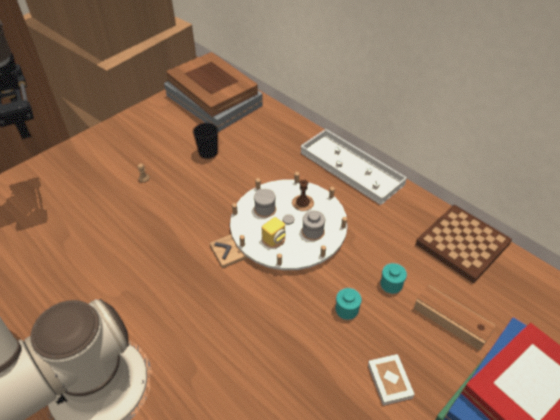

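Top view: candidates for the dice tin are the buttoned steel tin (295,197), the plain steel tin (251,208), the steel cap at the axis (273,205), and turquoise look-alikes (364,188) and (358,227). I choose (295,197). The arrow tongue is at (259,257). Next come a close crop and measurements.

Run:
```python
from h import *
d=grab('top');im=d['frame'];hsv=cv2.cvtColor(im,cv2.COLOR_RGB2HSV)
m=((hsv[...,1]<50)&(hsv[...,2]>190)).astype(np.uint8)
m[:155]=0;m[255:]=0;m[:,:222]=0;m[:,325:]=0
c=max(cv2.findContours(m,0,1)[0],key=cv2.contourArea)
h=cv2.convexHull(c)[:,0]
P=np.array([ray(d,u,v,.029)[:2] for u,v in h])
A=np.c_[2*P,np.ones(len(P))];s=np.linalg.lstsq(A,(P**2).sum(1),rcond=None)[0]
C=s[:2];print('disc',C,np.sqrt(s[2]+C@C))
def ang(p):return np.degrees(np.arctan2(*(p[:2]-C)[::-1])),np.hypot(*(p[:2]-C))
print('button',ray(d,295.5,196,.09),ang(ray(d,295.5,196,.09)))
print('cap',ray(d,273,205,.037))
# posts: brown within annulus
b=((hsv[...,1]>60)&(hsv[...,2]>60)).astype(np.uint8)
n,l,st,ce=cv2.connectedComponentsWithStats(b)
mask=np.zeros_like(b)
for v in range(150,262):
  for u in range(220,330):
    r=np.hypot(*(ray(d,u,v,.063)[:2]-C))
    if .118<r<.149: mask[v,u]=b[v,u]
n,l,st,ce=cv2.connectedComponentsWithStats(mask)
for i in range(1,n):
  if st[i,4]>5:p=ray(d,*ce[i],.055);print(ce[i],st[i,4],p[:2],ang(p))
# arrow dark
k=(hsv[...,2]<95).astype(np.uint8);k[:247]=0;k[270:]=0;k[:,:244]=0;k[:,274:]=0
ys,xs=np.nonzero(k);print(len(xs));p=ray(d,xs.mean(),ys.mean(),.022);print('arrow',p,ang(p))
cr=cv2.resize(im[150:275,215:330],None,fx=4.6,fy=4.6,interpolation=cv2.INTER_CUBIC)
cv2.imwrite('pics/crop1.png',cr[:,:,::-1])
```

```text
disc [0.58291014 0.01890327] 0.14800678267100967
button [ 0.59508319 -0.0512492   0.09      ] (np.float64(-80.15589903966604), np.float64(0.07120078440874239))
cap [0.57878258 0.01978592 0.037     ]
[275.22417582 174.6989011 ] 455 [0.67456126 0.01012769] (np.float64(-5.469389841695122), np.float64(0.09207028525635137))
[237.5 229. ] 18 [0.50128868 0.13297908] (np.float64(125.58379397048991), np.float64(0.14026885799542455))
[299.72222222 237.83333333] 18 [ 0.46835439 -0.06166357] (np.float64(-144.88135348580488), np.float64(0.14005011621205668))
[266.58823529 246.11764706] 17 [0.44509268 0.04261925] (np.float64(170.23602294399004), np.float64(0.13984312503912857))
39
arrow [0.40931477 0.07579834 0.022     ] (np.float64(161.85368420474444), np.float64(0.18268115039906657))
```

View pics/crop1.png

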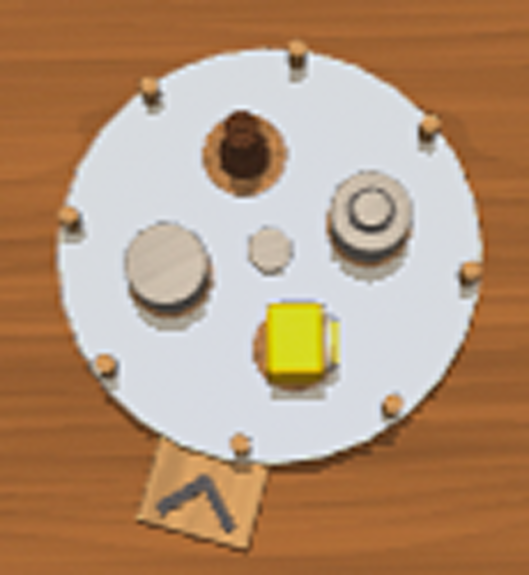

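The crop confirms the upright steel button tin at crop (372,208), px (296,195). The posts fit r=140 mm at 35.2°+45k, and the arrow tongue is at the front left. Next: refine the arrow direction and plan a clockwise push, starting at the post at about -100°.

Run:
```python
from h import *
d=grab('top');s=grab('side');C=np.array([.5829,.0189])
f=lambda u,v:(215+(u+.5)/4.6-.5,150+(v+.5)/4.6-.5)
a=lambda p:np.degrees(np.arctan2(p[1]-C[1],p[0]-C[0]))
R=lambda u,v,z:ray(d,*f(u,v),z)
L0,R0,L1,R1=[R(*q,.015) for q in((165,437),(268,465),(137,520),(249,549))]
print('tongue L0,R0,L1,R1',L0,R0,L1,R1,'width',np.hypot(*(L1-R1)[:2]))
e=(L1+R1)/2;print('end mid',e,a(e),np.hypot(*(e[:2]-C)))
for p,q in((L0,L1),(R0,R1)):print('edge dir',np.degrees(np.arctan2(*(q-p)[:2][::-1])))
w=(L1-R1);print('end normal',np.degrees(np.arctan2(w[1],w[0]))+90)
t=R(207,478,.022);b=(R(160,513,.022)+R(233,530,.022))/2
print('tip',t,a(t),'bars mid',b,a(b),'dir',np.degrees(np.arctan2(*(b-t)[:2][::-1])))
# tongue mask in full image centroid, and side-view check
p=R(372,208,.09);print('button top',p,a(p),np.hypot(*(p[:2]-C)));print('side',proj(s,p), 'centre side',proj(s,np.r_[C,.037]),'arrow',proj(s,t))
```

```text
tongue L0,R0,L1,R1 [0.45498573 0.09556122 0.015     ] [0.43355106 0.02389577 0.015     ] [0.39777623 0.11576494 0.015     ] [0.37581847 0.03839503 0.015     ] width 0.08042540497688597
end mid [0.38679735 0.07707998 0.015     ] 163.47536356932437 0.20455111636372483
edge dir 160.54916115939224
edge dir 165.90201921590597
end normal 164.15593291697957
tip [0.42508203 0.06632059 0.022     ] 163.27571279936217 bars mid [0.39531668 0.07410793 0.022     ] 163.60023636027105 dir 165.33863641403678
button top [ 0.59881207 -0.05130521  0.09      ] -77.2296237645171 0.07198587221620087
side (np.float64(313.53798527696), np.float64(215.11901490153707)) centre side (np.float64(288.1233651406105), np.float64(217.75224580010715)) arrow (np.float64(229.58827746249975), np.float64(245.397065690032))
```

```bash
python3 -m creep '[{"x":0.3,"y":-0.9,"z":0,"roll":-0.1,"claw":0},{"x":0.8,"y":-1.8,"roll":-0.2,"z":0,"claw":0},{"x":1.4,"y":-2.7,"roll":-0.3,"z":0,"claw":0},{"x":2.0,"y":-3.6,"roll":-0.45,"z":0,"claw":0},{"x":2.6,"y":-4.5,"roll":-0.6,"z":0,"claw":0},{"x":3.2,"y":-5.4,"roll":-0.75,"z":0,"claw":0},{"x":3.5,"y":-6.3,"roll":-0.9,"z":0,"claw":0},{"x":3.5,"y":-7.2,"roll":-1.05,"z":0,"claw":0},{"x":3.5,"y":-7.6,"roll":-1.1,"z":0,"claw":0},{"x":3.5,"y":-7.8,"roll":-1.12,"z":0,"claw":0},{"x":3.5,"y":-7.8,"roll":-1.12,"z":0,"claw":0},{"x":3.5,"y":-7.8,"roll":-1.12,"z":0,"claw":0}]' 10
```

```text
t: 1.75
ee_pos: [0.429, 0.1181, 0.2221]
tcp_rot: [-0.033, -0.706, -0.033, 0.707]
force: [0.6, -0.7, 1.0]
opening: 0.0005
```

Arrow direction is about 163.5°, from tongue end 163.5, tip 163.3 and bars 163.6. The end radius (205 mm) and width (80 mm) match. The tin is at -77.2°, r=72 mm, so the turn needed is about -119.3°. I'll go down behind the post at -99.8°.

```bash
python3 -m creep '[{"x":0.7,"y":-0.6,"z":0,"roll":0,"claw":0},{"x":1.2,"y":-1.3,"z":0,"roll":0,"claw":0},{"x":1.7,"y":-2.0,"z":0,"roll":0,"claw":0},{"x":2.3,"y":-2.8,"z":0,"roll":0,"claw":0},{"x":2.7,"y":-3.5,"z":0,"roll":0,"claw":0},{"x":2.85,"y":-3.97,"z":-0.3,"roll":0,"claw":0},{"x":2.85,"y":-3.97,"z":-1.0,"roll":0,"claw":0},{"x":2.85,"y":-3.97,"z":-1.7,"roll":0,"claw":0},{"x":2.85,"y":-3.97,"z":-1.9,"roll":0,"claw":0},{"x":2.85,"y":-3.97,"z":-1.9,"roll":0,"claw":0}]'
python3 - <<'E'
from h import *
import json
print(status.state()['ee_pos'])
C=np.array([.5829,.0189])
d=grab('top','top2.png');im=d['frame'];cv2.imwrite('pics/crop2.png',cv2.resize(im[150:275,215:330],None,fx=4.6,fy=4.6,interpolation=cv2.INTER_CUBIC)[:,:,::-1])
E
```

```text
t: 3.0
ee_pos: [0.6005, -0.1195, 0.1079]
tcp_rot: [-0.034, -0.706, -0.034, 0.707]
force: [-0.2, 0.3, -0.1]
opening: 0.0004
[ 0.60051505 -0.11949293  0.10785764]
```

View pics/crop2.png

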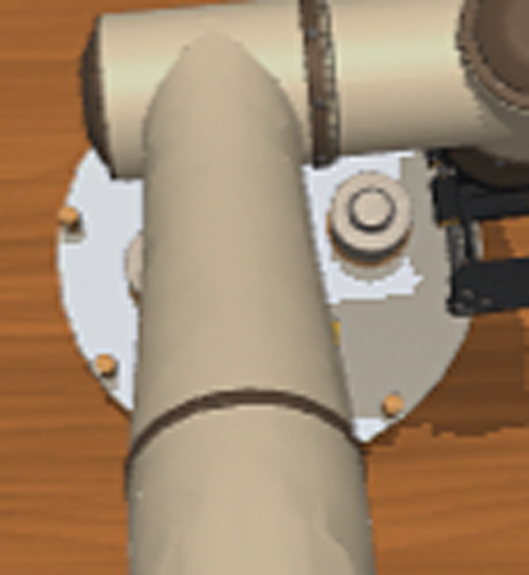

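The tool hovers outboard of the disc's right rim between two posts, crop (460,245). The tin is untouched at (372,208). I'll compute the arc table.

```bash
cat > arc.py <<'E'
import numpy as np,sys
C=np.array([.5829,.0189])
a,b,n=map(float,sys.argv[1:]);P=lambda t:C+.14*np.array([np.cos(np.radians(t)),np.sin(np.radians(t))])
for t in np.linspace(a,b,int(n)+1)[1:]:
    s=(P(t)-P(a))/.06; print('%.0f x %.2f y %.2f roll %.3f'%(t,*s,np.radians(t-a)))
E
python3 arc.py -83 -122 11; python3 -m creep '[{"x":0,"y":0,"z":-0.4,"roll":0,"claw":0},{"x":0,"y":0,"z":-0.8,"roll":0,"claw":0},{"x":0,"y":0,"z":-0.96,"roll":0,"claw":0},{"x":0,"y":0,"z":-0.96,"roll":0,"claw":0}]'
```

```text
-87 x -0.14 y -0.01 roll -0.062
-90 x -0.29 y -0.02 roll -0.124
-94 x -0.43 y -0.01 roll -0.186
-97 x -0.58 y 0.00 roll -0.248
-101 x -0.72 y 0.02 roll -0.309
-104 x -0.86 y 0.05 roll -0.371
-108 x -1.00 y 0.09 roll -0.433
-111 x -1.13 y 0.14 roll -0.495
-115 x -1.27 y 0.20 roll -0.557
-118 x -1.40 y 0.26 roll -0.619
-122 x -1.52 y 0.34 roll -0.681
t: 3.55
ee_pos: [0.602, -0.1196, 0.0524]
tcp_rot: [0.034, 0.707, 0.034, -0.705]
force: [0.1, 0.2, 0.7]
opening: 0.0003
```

```bash
python3 -m creep '[{"x":-0.14,"y":-0.01,"z":-0.03,"roll":-0.06,"claw":0},{"x":-0.29,"y":-0.02,"z":-0.03,"roll":-0.12,"claw":0},{"x":-0.43,"y":-0.01,"z":-0.03,"roll":-0.19,"claw":0},{"x":-0.58,"y":0,"z":-0.03,"roll":-0.25,"claw":0},{"x":-0.72,"y":0.02,"z":-0.03,"roll":-0.31,"claw":0},{"x":-0.86,"y":0.05,"z":-0.03,"roll":-0.37,"claw":0},{"x":-1.0,"y":0.09,"z":-0.03,"roll":-0.43,"claw":0},{"x":-1.13,"y":0.14,"z":-0.03,"roll":-0.5,"claw":0},{"x":-1.27,"y":0.2,"z":-0.03,"roll":-0.56,"claw":0},{"x":-1.4,"y":0.26,"z":-0.03,"roll":-0.62,"claw":0},{"x":-1.52,"y":0.34,"z":-0.03,"roll":-0.68,"claw":0},{"x":-1.52,"y":0.34,"z":-0.03,"roll":-0.68,"claw":0}]'
python3 - <<'E'
from h import *
s=status.state();p=s['ee_pos'];C=np.array([.5829,.0189]);v=p[:2]-C
print(p,s['force'],s['q'],np.degrees(np.arctan2(v[1],v[0])),np.hypot(*v))
d=grab('top');im=d['frame'];cv2.imwrite('pics/crop3.png',cv2.resize(im[150:275,215:330],None,fx=4.6,fy=4.6,interpolation=cv2.INTER_CUBIC)[:,:,::-1])
E
python3 arc.py -122 -161 11
```

```text
t: 5.05
ee_pos: [0.5117, -0.099, 0.0522]
tcp_rot: [-0.203, 0.679, -0.203, -0.676]
force: [0.1, 0.5, -0.5]
opening: 0.0007
[ 0.51166508 -0.09895889  0.05222706] [ 0.13215495  0.48417607 -0.46552734] [ 0.12216878  0.4030177  -0.46539802  0.00394211 -0.69826909 -0.70720703] -121.14912233550015 0.1377139497653375
-126 x -0.12 y 0.08 roll -0.062
-129 x -0.23 y 0.17 roll -0.124
-133 x -0.34 y 0.26 roll -0.186
-136 x -0.45 y 0.36 roll -0.248
-140 x -0.54 y 0.47 roll -0.309
-143 x -0.63 y 0.58 roll -0.371
-147 x -0.72 y 0.70 roll -0.433
-150 x -0.79 y 0.82 roll -0.495
-154 x -0.86 y 0.95 roll -0.557
-157 x -0.92 y 1.08 roll -0.619
-161 x -0.97 y 1.22 roll -0.681
```

View pics/crop3.png

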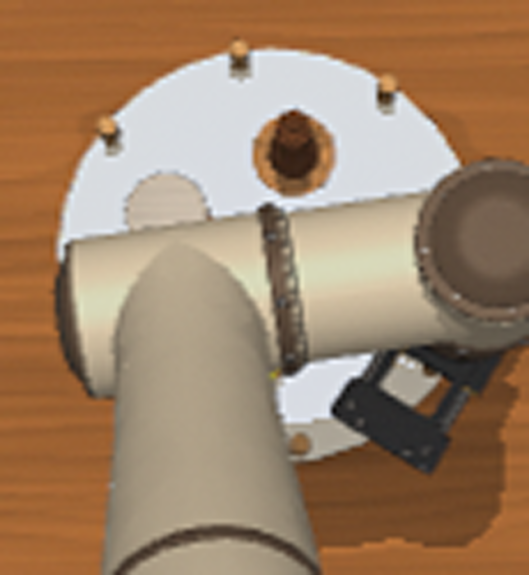

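The disc has turned about 30°: the post formerly at (392,405) is now at (300,443), and the queen is at (297,155). The push works as planned, so I continue.

```bash
python3 -m creep '[{"x":-0.15,"y":0.05,"z":-0.03,"roll":-0.07,"claw":0},{"x":-0.26,"y":0.14,"z":-0.03,"roll":-0.13,"claw":0},{"x":-0.37,"y":0.23,"z":-0.03,"roll":-0.19,"claw":0},{"x":-0.48,"y":0.33,"z":-0.03,"roll":-0.26,"claw":0},{"x":-0.58,"y":0.44,"z":-0.03,"roll":-0.32,"claw":0},{"x":-0.67,"y":0.55,"z":-0.03,"roll":-0.38,"claw":0},{"x":-0.76,"y":0.67,"z":-0.03,"roll":-0.44,"claw":0},{"x":-0.83,"y":0.79,"z":-0.03,"roll":-0.5,"claw":0},{"x":-0.9,"y":0.92,"z":-0.03,"roll":-0.57,"claw":0},{"x":-0.96,"y":1.05,"z":-0.03,"roll":-0.63,"claw":0},{"x":-1.01,"y":1.19,"z":-0.03,"roll":-0.69,"claw":0},{"x":-1.01,"y":1.19,"z":-0.03,"roll":-0.69,"claw":0}]'
python3 - <<'E'
from h import *
s=status.state();p=s['ee_pos'];C=np.array([.5829,.0189]);v=p[:2]-C
print(p,s['force'],s['q'],np.degrees(np.arctan2(v[1],v[0])),np.hypot(*v))
E
python3 arc.py -161 -199 11
```

```text
t: 6.6
ee_pos: [0.452, -0.0272, 0.0507]
tcp_rot: [-0.419, 0.571, -0.42, -0.568]
force: [0.4, 0.8, 0.1]
opening: 0.0004
[ 0.45201712 -0.02720635  0.05074934] [0.38166168 0.83031765 0.08729061] [ 0.30396051  0.31308769 -0.63079671  0.00811086 -0.62474778 -1.5800192 ] -160.5940741501796 0.13876643871822675
-164 x -0.04 y 0.13 roll -0.060
-168 x -0.08 y 0.27 roll -0.121
-171 x -0.10 y 0.41 roll -0.181
-175 x -0.12 y 0.55 roll -0.241
-178 x -0.13 y 0.69 roll -0.301
-182 x -0.13 y 0.83 roll -0.362
-185 x -0.12 y 0.97 roll -0.422
-189 x -0.10 y 1.11 roll -0.482
-192 x -0.08 y 1.25 roll -0.543
-196 x -0.04 y 1.38 roll -0.603
-199 x 0.00 y 1.52 roll -0.663
```

```bash
python3 -m creep '[{"x":-0.05,"y":0.13,"z":0,"roll":-0.06,"claw":0},{"x":-0.09,"y":0.27,"z":0,"roll":-0.12,"claw":0},{"x":-0.12,"y":0.41,"z":0,"roll":-0.18,"claw":0},{"x":-0.14,"y":0.55,"z":0,"roll":-0.24,"claw":0},{"x":-0.15,"y":0.69,"z":0,"roll":-0.3,"claw":0},{"x":-0.15,"y":0.83,"z":0,"roll":-0.36,"claw":0},{"x":-0.14,"y":0.97,"z":0,"roll":-0.42,"claw":0},{"x":-0.12,"y":1.11,"z":0,"roll":-0.48,"claw":0},{"x":-0.1,"y":1.25,"z":0,"roll":-0.54,"claw":0},{"x":-0.06,"y":1.38,"z":0,"roll":-0.6,"claw":0},{"x":-0.02,"y":1.52,"z":0,"roll":-0.66,"claw":0},{"x":-0.02,"y":1.52,"z":0,"roll":-0.66,"claw":0}]'
python3 - <<'E'
from h import *
s=status.state();p=s['ee_pos'];C=np.array([.5829,.0189]);v=p[:2]-C
print(p,s['force'],s['q'],np.degrees(np.arctan2(v[1],v[0])),np.hypot(*v))
d=grab('top')['frame'];e=grab('side')['frame']
a=cv2.resize(d[150:275,215:330],(391,425),interpolation=2);b=cv2.resize(e[160:285,200:315+0],(391,425),interpolation=2)
w=grab('wrist','w1.png')
cv2.imwrite('pics/crop4.png',np.hstack([a,b])[:,:,::-1])
E
python3 arc.py -199 -210 11
```

```text
t: 8.1
ee_pos: [0.4516, 0.0643, 0.051]
tcp_rot: [0.58, -0.405, 0.581, 0.402]
force: [0.3, -0.4, 1.1]
opening: 0.0003
[0.45164971 0.0643463  0.05098821] [ 0.32369226 -0.39036802  1.14589455] [ 0.50281382  0.31855665 -0.62051897  0.00811124 -0.63271789 -2.43647535] 160.90124278480764 0.13889566180107893
-200 x 0.01 y 0.04 roll -0.017
-201 x 0.03 y 0.08 roll -0.035
-202 x 0.04 y 0.11 roll -0.052
-203 x 0.06 y 0.15 roll -0.070
-204 x 0.07 y 0.19 roll -0.087
-205 x 0.09 y 0.23 roll -0.105
-206 x 0.11 y 0.26 roll -0.122
-207 x 0.13 y 0.30 roll -0.140
-208 x 0.15 y 0.34 roll -0.157
-209 x 0.17 y 0.37 roll -0.175
-210 x 0.19 y 0.41 roll -0.192
```

View pics/crop4.png

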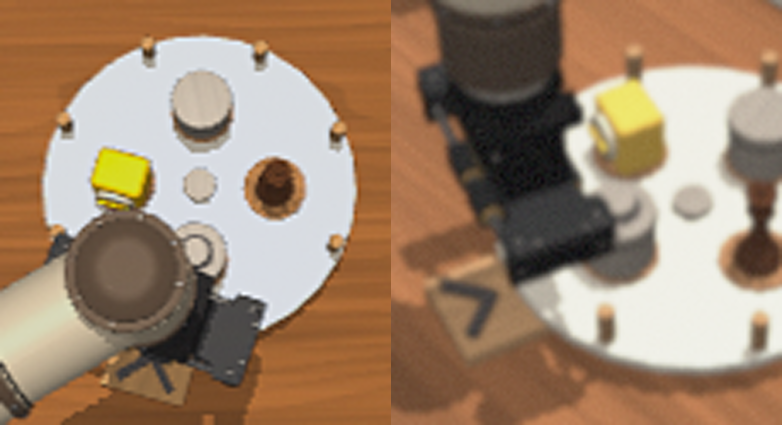

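The tin with the button is at left-crop (201,248), nearly at the front. The timer, plain tin and queen stand undisturbed on their pads. I measure the current angle before finishing the push.

Run:
```python
from h import *
d=grab('top');C=np.array([.5829,.0189])
f=lambda u,v:(215+(u+.5)/3.4-.5,150+(v+.5)/3.4-.5)
for u,v in((64,118),(148,43),(261,47),(339,128),(336,240)):
    p=ray(d,*f(u,v),.063)[:2]-C;a=np.degrees(np.arctan2(p[1],p[0]));print(a,np.hypot(*p),(a-35.2+22.5)%45-22.5)
p=ray(d,*f(201,248),.09)[:2]-C;print('tin',np.degrees(np.arctan2(p[1],p[0])),np.hypot(*p))
```

```text
63.95252582293442 0.13921235863777337 -16.247474177065584
18.845176577627672 0.1396449780405151 -16.35482342237233
-26.224889522881963 0.13984820046754623 -16.42488952288197
-71.29099125456335 0.13974997927104688 -16.490991254563355
-116.03614636843488 0.13933281811719947 -16.236146368434902
tin -179.3784847101623 0.06945783993644503
```

```bash
python3 -m creep '[{"x":0.01,"y":0.05,"z":0,"roll":-0.02,"claw":0},{"x":0.03,"y":0.1,"z":0,"roll":-0.04,"claw":0},{"x":0.05,"y":0.16,"z":0,"roll":-0.06,"claw":0},{"x":0.07,"y":0.21,"z":0,"roll":-0.08,"claw":0},{"x":0.09,"y":0.26,"z":0,"roll":-0.11,"claw":0},{"x":0.12,"y":0.31,"z":0,"roll":-0.13,"claw":0},{"x":0.14,"y":0.35,"z":0,"roll":-0.15,"claw":0},{"x":0.17,"y":0.39,"z":0,"roll":-0.18,"claw":0},{"x":0.19,"y":0.42,"z":0,"roll":-0.2,"claw":0},{"x":0.19,"y":0.42,"z":0,"roll":-0.2,"claw":0}]'
python3 -m creep '[{"x":0.0,"y":-0.2,"z":0,"roll":0,"claw":0},{"x":-0.1,"y":-0.3,"z":0.6,"roll":0,"claw":0},{"x":-0.3,"y":-0.5,"z":1.4,"roll":0.1,"claw":0},{"x":-0.4,"y":-1.4,"z":2.2,"roll":0.2,"claw":0},{"x":-0.4,"y":-2.4,"z":2.2,"roll":0.3,"claw":0},{"x":-0.4,"y":-3.4,"z":2.2,"roll":0.4,"claw":0},{"x":-0.4,"y":-3.9,"z":2.2,"roll":0.5,"claw":0},{"x":-0.4,"y":-3.9,"z":2.2,"roll":0.6,"claw":0}]'
python3 - <<'E'
from h import *
d=grab('top')['frame']
a=cv2.resize(d[150:275,215:330],None,fx=4.6,fy=4.6,interpolation=2)
cv2.imwrite('pics/crop5.png',a[:,:,::-1])
E
```

```text
t: 9.55
ee_pos: [0.4624, 0.0892, 0.0507]
tcp_rot: [0.617, -0.344, 0.619, 0.341]
force: [-1.1, -0.5, 0.0]
opening: 0.0005
t: 10.55
ee_pos: [0.4382, -0.1474, 0.1828]
tcp_rot: [-0.49, 0.512, -0.49, -0.508]
force: [0.0, 0.7, 0.2]
opening: 0.0003
```

View pics/crop5.png

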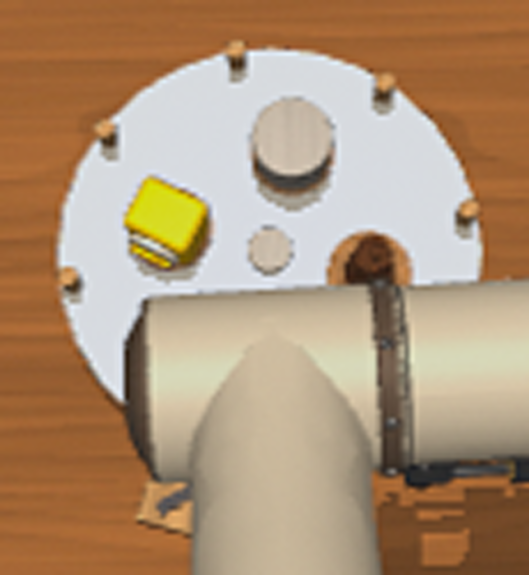

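The forearm hides the tin. Posts are visible at (237,52), (384,83), (468,209), (107,129) and (69,277). I move further right to clear the view.

```bash
python3 -m creep '[{"x":0,"y":-0.9,"z":0.2,"roll":0,"claw":0},{"x":0,"y":-1.8,"z":0.4,"roll":0,"claw":0},{"x":-0.2,"y":-2.8,"z":0.4,"roll":0,"claw":0},{"x":-0.4,"y":-3.6,"z":0.4,"roll":0,"claw":0},{"x":-0.6,"y":-4.2,"z":0.4,"roll":0,"claw":0},{"x":-0.6,"y":-4.2,"z":0.4,"roll":0,"claw":0}]'
python3 - <<'E'
from h import *
d=grab('top');e=grab('side');C=np.array([.5829,.0189])
f=lambda u,v:(215+(u+.5)/4.6-.5,150+(v+.5)/4.6-.5)
for u,v in((107,127),(237,49),(384,80),(468,206),(69,275)):
    p=ray(d,*f(u,v),.063)[:2]-C;a=np.degrees(np.arctan2(p[1],p[0]));print(a,np.hypot(*p),(a-35.2+22.5)%45-22.5)
a=cv2.resize(d['frame'][150:275,215:330],(391,425),interpolation=2);b=cv2.resize(e['frame'][160:285,200:315],(391,425),interpolation=2)
cv2.imwrite('pics/crop6.png',np.hstack([a,b])[:,:,::-1])
E
```

```text
t: 11.35
ee_pos: [0.4013, -0.4008, 0.2064]
tcp_rot: [-0.49, 0.512, -0.49, -0.508]
force: [1.0, 1.0, -0.4]
opening: 0.0004
52.77073395987975 0.13924986825877037 17.570733959879746
7.966844874602751 0.13965301799213153 17.766844874602747
-36.22800015182755 0.14023523239884086 18.571999848172453
-81.1102481299811 0.13941003225711376 18.689751870018895
98.16226570109202 0.1391017216003652 17.962265701092022
```

View pics/crop6.png

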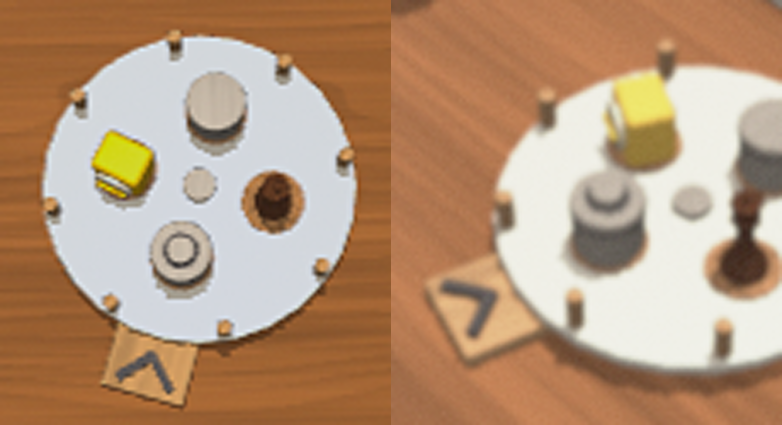

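Clear view: the tin's button is at left-crop (181,249) and the side view shows it at (607,186). The other three things are still on their pads. I compare the tin's direction with the arrow.

Run:
```python
from h import *
d=grab('top');e=grab('side');C=np.array([.5829,.0189])
f=lambda u,v,u0,v0:(u0+(u+.5)/3.4-.5,v0+(v+.5)/3.4-.5)
def rep(n,p):
    q=p[:2]-C;print(n,p,np.degrees(np.arctan2(q[1],q[0])),np.hypot(*q))
rep('tin top',ray(d,*f(181,249,215,150),.09)); rep('tin side',ray(e,*f(607-391,183,200,160),.09))
rep('cap top',ray(d,*f(200,184,215,150),.037)); rep('cap side',ray(e,*f(692-391,199,200,160),.037))
rep('tip top',ray(d,*f(153,352,215,150),.022)); rep('tip side',ray(e,*f(496-391,293,200,160),.022))
for u,v in((79,94),(175,37),(284,60),(346,153),(322,262),(224,324),(111,298),(52,202)):
    p=ray(d,*f(u,v,215,150),.063)[:2]-C;a=np.degrees(np.arctan2(p[1],p[0]));print(a.round(1),np.hypot(*p).round(4),((a-35.2+22.5)%45-22.5).round(2))
```

```text
tin top [0.51300191 0.03619909 0.09      ] 166.0991805105255 0.07200695086325729
tin side [0.51612838 0.03892211 0.09      ] 163.30813760139898 0.0697089200435195
cap top [0.58280214 0.01817441 0.037     ] -97.68141036805552 0.0007321641151057876
cap side [0.5819681 0.0177917 0.037    ] -130.0584597710944 0.0014480266841063992
tip top [0.42617743 0.06617932 0.022     ] 163.2127377893168 0.1636987996077955
tip side [0.42584083 0.06366302 0.022     ] 164.09205666224568 0.16331353938119844
52.8 0.1391 17.64
8.0 0.1388 17.84
-36.6 0.1396 18.25
-81.5 0.1394 18.34
-126.1 0.138 18.7
-171.7 0.1375 18.09
142.8 0.1374 17.65
97.8 0.1379 17.6
```

The tin is at 166.1° (top) and the posts put it at 165.9°, against the arrow at 163.4°. It needs about 2.4° more, so I nudge with the post at -171.7° (at the front), which is closer.

```bash
python3 -m creep '[{"x":0.2,"y":0.9,"z":0,"roll":0.05,"claw":0},{"x":0.3,"y":1.8,"z":0,"roll":0.1,"claw":0},{"x":0.4,"y":2.8,"z":0,"roll":0.15,"claw":0},{"x":0.5,"y":3.8,"z":0,"roll":0.19,"claw":0},{"x":0.6,"y":4.8,"z":-0.2,"roll":0.19,"claw":0},{"x":0.75,"y":5.6,"z":-0.7,"roll":0.19,"claw":0},{"x":0.83,"y":6.1,"z":-1.4,"roll":0.19,"claw":0},{"x":0.83,"y":6.1,"z":-2.0,"roll":0.19,"claw":0},{"x":0.83,"y":6.1,"z":-2.5,"roll":0.19,"claw":0},{"x":0.83,"y":6.1,"z":-2.59,"roll":0.19,"claw":0},{"x":0.83,"y":6.1,"z":-2.59,"roll":0.19,"claw":0}]'
```

```text
t: 12.92
ee_pos: [0.4528, -0.0314, 0.0522]
tcp_rot: [-0.438, 0.558, -0.437, -0.553]
force: [-0.2, -0.2, -0.4]
opening: 0.0006
```

```bash
python3 -m creep '[{"x":-0.04,"y":0.1,"z":-0.02,"roll":-0.03,"claw":0},{"x":-0.07,"y":0.18,"z":-0.02,"roll":-0.06,"claw":0},{"x":-0.09,"y":0.24,"z":-0.02,"roll":-0.08,"claw":0},{"x":-0.1,"y":0.28,"z":-0.02,"roll":-0.1,"claw":0},{"x":-0.11,"y":0.32,"z":-0.02,"roll":-0.11,"claw":0},{"x":-0.11,"y":0.32,"z":-0.02,"roll":-0.11,"claw":0},{"x":-0.11,"y":0.32,"z":-0.02,"roll":-0.11,"claw":0}]'
python3 -m creep '[{"x":0.02,"y":-0.2,"z":0,"roll":0,"claw":0},{"x":0.02,"y":-0.25,"z":0.6,"roll":0,"claw":0},{"x":0,"y":-0.7,"z":1.4,"roll":0,"claw":0},{"x":-0.2,"y":-1.6,"z":2.2,"roll":0,"claw":0},{"x":-0.4,"y":-2.6,"z":2.6,"roll":0,"claw":0},{"x":-0.6,"y":-3.6,"z":2.6,"roll":0,"claw":0},{"x":-0.7,"y":-4.6,"z":2.6,"roll":0,"claw":0},{"x":-0.7,"y":-5.6,"z":2.6,"roll":0,"claw":0},{"x":-0.7,"y":-6.4,"z":2.6,"roll":0,"claw":0},{"x":-0.7,"y":-6.4,"z":2.6,"roll":0,"claw":0}]'
python3 - <<'E'
from h import *
d=grab('top');C=np.array([.5829,.0189])
a=cv2.resize(d['frame'][150:275,215:330],None,fx=4.6,fy=4.6,interpolation=2)
cv2.imwrite('pics/crop7.png',a[:,:,::-1])
E
```

```text
t: 13.8
ee_pos: [0.446, -0.0122, 0.0508]
tcp_rot: [-0.468, 0.533, -0.468, -0.528]
force: [0.5, 0.2, -0.7]
opening: 0.0007
t: 15.05
ee_pos: [0.4026, -0.3998, 0.2055]
tcp_rot: [-0.469, 0.531, -0.469, -0.527]
force: [-1.2, 0.7, -0.4]
opening: 0.0006
```

View pics/crop7.png

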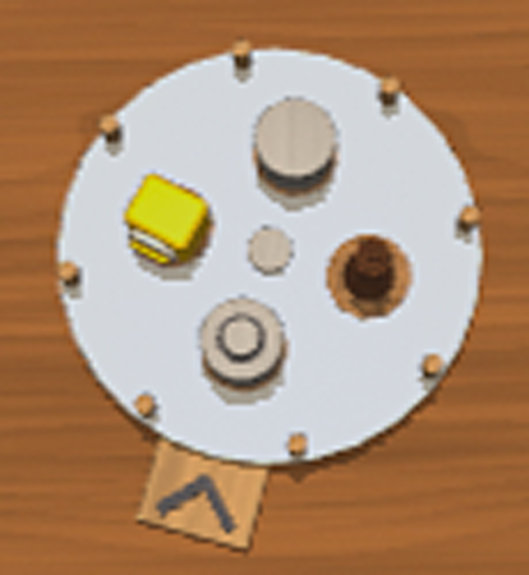

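Run:
```python
from h import *
d=grab('top');C=np.array([.5829,.0189])
f=lambda u,v:(215+(u+.5)/4.6-.5,150+(v+.5)/4.6-.5)
r=[]
for u,v in((110,122),(242,49),(390,84),(470,212),(432,358),(297,437),(145,399),(69,267)):
    p=ray(d,*f(u,v),.063)[:2]-C;a=np.degrees(np.arctan2(p[1],p[0]));r.append((a-35.2+22.5)%45-22.5)
print(np.round(r,1),'rot',np.mean(r)-135,'tin by posts',360-77.3+np.mean(r)-135)
q=ray(d,*f(241,337),.09);p=q[:2]-C;print('tin',q,np.degrees(np.arctan2(p[1],p[0])),np.hypot(*p))
q=ray(d,*f(241,360),.031+.049)
print('press shift', (np.r_[C+.072*np.array([np.cos(np.radians(164)),np.sin(np.radians(164))]),.11]-status.state()['ee_pos'])/.06)
```

```text
[15.9 16.3 16.5 16.9 17.3 16.4 15.7 15.7] rot -118.66416816109933 tin by posts 164.03583183890066
tin [0.51311157 0.03890295 0.09      ] 164.0064915063116 0.07259851073372424
press shift [ 1.84648499  7.25808627 -1.59859474]
```

The tin is at 164.0° (both directly and by the posts), the arrow at about 163.5°, so it's aligned. Now the press.

```bash
python3 -m creep '[{"x":0.3,"y":0.9,"z":0,"roll":0,"claw":0},{"x":0.5,"y":1.9,"z":0,"roll":0,"claw":0},{"x":0.7,"y":2.9,"z":0,"roll":0,"claw":0},{"x":0.9,"y":3.9,"z":0,"roll":0,"claw":0},{"x":1.1,"y":4.9,"z":0,"roll":0,"claw":0},{"x":1.4,"y":5.9,"z":0,"roll":0,"claw":0},{"x":1.7,"y":6.8,"z":-0.4,"roll":0,"claw":0},{"x":1.85,"y":7.26,"z":-1.0,"roll":0,"claw":0},{"x":1.85,"y":7.26,"z":-1.5,"roll":0,"claw":0},{"x":1.85,"y":7.26,"z":-1.6,"roll":0,"claw":0},{"x":1.85,"y":7.26,"z":-1.6,"roll":0,"claw":0}]'
```

```text
t: 16.52
ee_pos: [0.5138, 0.039, 0.1106]
tcp_rot: [-0.468, 0.532, -0.468, -0.528]
force: [0.5, 0.5, 0.2]
opening: 0.0005
```

Straight down, 20 mm to contact; stop near z=0.086 and check the force.

```bash
python3 -m creep '[{"x":0,"y":0,"z":-0.15,"roll":0,"claw":0},{"x":0,"y":0,"z":-0.28,"roll":0,"claw":0},{"x":0,"y":0,"z":-0.34,"roll":0,"claw":0},{"x":0,"y":0,"z":-0.38,"roll":0,"claw":0},{"x":0,"y":0,"z":-0.42,"roll":0,"claw":0},{"x":0,"y":0,"z":-0.42,"roll":0,"claw":0}]'; python3 -m creep '[{"x":0,"y":0,"z":-0.02,"roll":0,"claw":0},{"x":0,"y":0,"z":-0.04,"roll":0,"claw":0},{"x":0,"y":0,"z":-0.05,"roll":0,"claw":0},{"x":0,"y":0,"z":-0.05,"roll":0,"claw":0}]'
```

```text
t: 17.27
ee_pos: [0.514, 0.0391, 0.0853]
tcp_rot: [-0.468, 0.532, -0.468, -0.528]
force: [-0.8, 0.5, -0.1]
opening: 0.0004
t: 17.77
ee_pos: [0.5141, 0.0391, 0.0834]
tcp_rot: [-0.468, 0.532, -0.467, -0.528]
force: [-3.1, -0.5, 8.9]
opening: 0.0004
```

```bash
python3 -m creep '[{"x":0,"y":0,"z":-0.02,"roll":0,"claw":0},{"x":0,"y":0,"z":-0.03,"roll":0,"claw":0},{"x":0,"y":0,"z":-0.03,"roll":0,"claw":0}]'
```

```text
t: 18.15
ee_pos: [0.5142, 0.0391, 0.0833]
tcp_rot: [-0.468, 0.533, -0.467, -0.528]
force: [-5.0, -0.0, 13.2]
opening: 0.0006
```

The force rose to 13 N with no further travel at z=0.0833, which matches the expected stop at 0.083. I lift off and look.

```bash
python3 -m creep '[{"x":0,"y":0,"z":0.1,"roll":0,"claw":0},{"x":0,"y":0,"z":0.6,"roll":0,"claw":0},{"x":0,"y":0,"z":1.4,"roll":0,"claw":0},{"x":-0.4,"y":-0.8,"z":2.0,"roll":0,"claw":0},{"x":-0.8,"y":-1.7,"z":2.0,"roll":0,"claw":0},{"x":-1.2,"y":-2.7,"z":2.0,"roll":0,"claw":0},{"x":-1.5,"y":-3.7,"z":2.0,"roll":0,"claw":0},{"x":-1.8,"y":-4.7,"z":2.0,"roll":0,"claw":0},{"x":-1.8,"y":-5.7,"z":2.0,"roll":0,"claw":0},{"x":-1.8,"y":-6.7,"z":2.0,"roll":0,"claw":0},{"x":-1.8,"y":-7.2,"z":2.0,"roll":0,"claw":0},{"x":-1.8,"y":-7.2,"z":2.0,"roll":0,"claw":0}]'
python3 - <<'E'
from h import *
d=grab('top')['frame'];e=grab('side')['frame']
a=cv2.resize(d[150:275,215:330],(391,425),interpolation=2);b=cv2.resize(e[160:285,200:315],(391,425),interpolation=2)
cv2.imwrite('pics/crop8.png',np.hstack([a,b])[:,:,::-1])
E
```

```text
t: 19.65
ee_pos: [0.4059, -0.3947, 0.2023]
tcp_rot: [-0.469, 0.532, -0.468, -0.528]
force: [0.0, 0.8, -0.8]
opening: 0.0004
```

View pics/crop8.png

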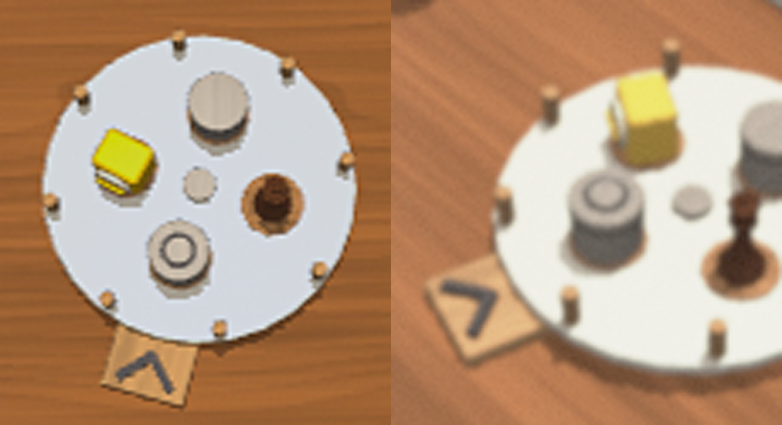

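The side view at (604,192) shows the button now nearly flush with the lid. In the top view the tin is at (179,250), in line with the arrow, and the other things are unmoved on their pads. One final angle check, then I hand in.

Run:
```python
from h import *
from rig import ticket
d=grab('top');C=np.array([.5829,.0189])
f=lambda u,v:(215+(u+.5)/3.4-.5,150+(v+.5)/3.4-.5)
p=ray(d,*f(179,250),.083)[:2]-C;a=np.degrees(np.arctan2(p[1],p[0]));print(a,np.hypot(*p))
r=[]
for u,v in((83,91),(179,36),(288,62),(347,155),(319,263),(220,322),(107,294),(52,198)):
    p=ray(d,*f(u,v),.063)[:2]-C;b=np.degrees(np.arctan2(p[1],p[0]));r.append((b-35.2+22.5)%45-22.5)
print(np.round(r,1),360-77.3+np.mean(r)-135)
if abs(a-163.5)<2.5: print(ticket.job_done())
```

```text
164.52420067437825 0.07233982343776914
[15.8 16.2 16.5 17.5 17.7 16.7 15.5 16. ] 164.1963543113962
the job is handed in; nothing more can be done
None
```

I turned the turntable clockwise about 119° by its posts until the dice tin stood at the arrow, pressed its button down to the stop, withdrew, and handed the job in at about 20 s.

- **Alignment:** the last look put the tin at 164.2° judged by the posts and 164.5° by the button. The arrow is at about 163.5°, so the tin is within about 1° of it. It stands 72 mm from the axis, as it should.
- **Button:** travel stopped at 83.3 mm above the shelf, where 83 mm is expected. The force there rose to 13 N with no further movement, and in the side view the button is nearly flush.
- **Other things:** in the last close-up the queen, timer and plain tin were still on their pads. I did not check the things around the turntable again at the end; the arm only passed above the shelf.
- **Disagreements:** the side camera had read the tin 2.8° lower than the top camera. An earlier reading with the tin partly hidden was about 4° off the posts. I relied on the top view and the posts.

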